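# Close the fuming unit and hold its bayonet lid at the half-turn mark

### The arm

A 7-joint arm with a two-finger parallel gripper is mounted at the origin on the work surface. World frame = base frame: x ahead of the robot, y to its left, z up, the work surface at z = 0. Lengths are in m, angles in rad, forces in N, time in s.
With the tool pointing down it reaches from about 0.425 to 0.95 m from the base axis. Payload 16.7 kg.
Tool frame: the origin (TCP) lies between the finger pads, 19 mm behind the fingertips; this is the grasp point; z points along the fingers, y is the direction in which the jaws open and shut (so a half turn about z gives the same grasp; the last joint's range is limited). The gripper opens to 94 mm and grips with 3 to 60 N. Pads are 16 mm wide; open, the fingers measure 119 mm over their backs; the gripper's body (75 mm by 177 mm) begins 78 mm behind the grasp point.
Start: joints at [0.96, 0.426, 0.074, 1.606, -0.034, 1.111, -0.067], TCP at [0.301, -0.604, 0.224] pointing down, gripper open.
Joint ranges: [-2.85, 2.85], [-0.5, 2.14], [-1.23, 1.37], [0.21, 2.46], [-1.02, 4.16], [0.16, 2.05], [-2.73, 2.73]. Speed limits (rad/s): [1.89, 1.89, 2.39, 2.39, 3.01, 3.01, 3.01].

### API

Orientations are given as a unit quaternion [x, y, z, w].
In Python, from plant import arm, fingers, eyes, job gives the robot as it stands. The module is installed in compiled form; this text tells all that it offers. Calls block until the motion is done:
- arm.move_to(position, orientation): joint-space move of the TCP to a pose.
- arm.movel(position, rot=None, rate=0.15, until_force=None): straight line of the TCP; rot=None keeps the orientation; rate is the mean speed in m/s. With until_force (N) it stops when the force on the tool has changed by that much, and returns True; else False.
- arm.move_j(angles): joint-space move.
- fingers.let_go() and fingers.grab(squeeze=None): open the fingers fully, or close them until they stop; squeeze is the grip in N (None keeps the last).
- arm.dwell(seconds).
- arm.solve_ik(position, orientation): joint angles nearest the present ones, or None.
- eyes.capture(name): name is "scene" or "top" or "wrist"; returns (picture, depth): 420x560x3 uint8, red, green, blue; 420x560 float32, m along the optical axis (not along the pixel's ray), 0 where there is no reading.
- eyes.get_calibration(name): a dict with "K" (3x3 intrinsics, pixels), "pose" (4x4, takes a point from camera to world coordinates); the wrist camera has in their place "mount" (4x4, takes a point from camera to tool coordinates, whose origin is the TCP and whose axes are the flange's). Camera axes: x right, y down, z forward; pixel columns grow to the right and rows downward; lengths in m; the calibration is good to about 2 mm. A picture is of the moment at which its call begins: read the wrist's pose just before it. get_calibration takes no time and is no camera call.
A pose or a line that the arm cannot do raises arm.MotionError and nothing moves.
- job.finish_job(): hands the job in, once; it reports no verdict.
Readings, each from a call of its own:
- arm.read_time_s(): time.
- arm.read_joints(): joint angles.
- arm.read_qvel(): joint speeds.
- arm.read_joint_torque(): joint torques, N m.
- arm.read_tool_pos(): TCP position.
- arm.read_tcp_rot(): TCP orientation.
- arm.read_ft_force(): force on the tool from outside, world axes, zero at the start.
- arm.read_moment(): the same for the moment, N m.
- arm.read_finger_gap(): opening from 0.0 (shut) to 1.0 (fully open).
Only numpy, scipy, OpenCV 4.12 (cv2) and the standard library are available. Lean on these libraries where they do the work, as an engineer would, in place of code of your own. Each camera call takes 0.05 s, during which the arm holds its last target.

### The job

Get the fingerprint fuming unit ready to purge: first push its open tray drawer fully home until it seats in its catch, then take the orange-handled bayonet lid from its grey stand, drop its lugs straight into the slots of the port on top (white stripe on the green marks) until the lid sits flat, and turn it clockwise to the yellow half-way marks, never as far as the red marks where it locks. A spring turns the lid back, so finish with the gripper still holding the lid at yellow, seated flat; do not let go, and leave the other things on the table where they are.

Things in the scene. Friction and masses are not known exactly. Their poses are not given: they have to be found in the camera images.
- lid: Loose black bayonet lid, 0.13-0.25 kg, upright on the stand, yaw varies. Origin: centre of the plug's underside; z up; x along lugs and grip bar. Plug diameter 50 mm, height 21. Two steel lugs at +x and -x, out to 33 mm from the axis, 12 wide, z 5-11 mm. Cover disc diameter 84, z 20-26 mm. Same after half a turn: either lug fits either slot.
- lid_grip (a point): Where to grip the lid (TCP): on its axis, 48 mm above its origin. Orange grip bar on the disc, 60 mm long along the lid's x, 16 mm thick along its y, z 26-56 mm above the lid's origin, white stripe along its top. Pinch across the thickness, fingertips just above the disc.
- port_top (a point): Centre of the top rim of the unit's port, an aluminium collar 82 mm in diameter; 133 mm above the table, 8 above the deck. z up; x along the two facing entry slots (18 mm wide, out to radius 36 mm, green marks), 0.4 rad anticlockwise of the unit's forward axis. Bore 54 mm, rim 6 mm thick. Seated, the disc lies on the rim, lid origin 20 mm below this point, up to 3 mm lift play once turned.
- half_mark (a point): One of two yellow marks on the deck, 56 mm from the port's axis, 45 degrees clockwise (from above) of a green mark: the lid's stripe (x axis) must be held here, within 10 degrees. The lid turns clockwise only. From about 8 degrees on, a spring resists with some 0.03 N m, rising to 0.06 at half-way, and turns a released lid back.
- lock_mark (a point): One of two red marks on the deck, 56 mm from the port's axis, 90 degrees clockwise of a green mark: end stop of the lid's turn, its lock. Past 72 degrees from green counts as locked.
- drawer (a joint): Opening of the tray drawer in m: 0 is home (hard stop); starts 0.045 to 0.07 open; slides out towards the robot. About 1.5 N pushes it in, then 6 to 7 N at 15 mm from home, to pass a spring catch whose crest is 6 mm before home; over the last 3 mm the catch draws it home and keeps it there.
- drawer_front (a point): Centre of the drawer's flat blue front face, 216 mm wide, 65 tall, 21-86 mm above the table; moves with the drawer. x points into the unit, square to the face; z up. Drawer home: 110 mm in front of the port's axis. The white fuming unit is fixed to the table, 200 mm deep, 240 wide, deck at 125 mm.
- stand: Grey round stand, fixed, 110 mm diameter, 35 mm tall, origin at the centre of its underside; the lid stands on it at the start.
- jar: Bystander: amber powder jar with black cap, 60 mm diameter, 62 mm tall, origin at the centre of its underside.
- brush: Bystander: brush, 190 mm long, lying on the table, origin near its middle.
- tape: Bystander: yellow tape roll, 84 mm diameter, 24 mm tall, lying flat; origin at the centre of its underside.
- bottle: Bystander: white bottle with blue cap, 64 mm diameter, 190 mm tall; origin at the centre of its underside.
- cup: Bystander: steel cup, 76 mm diameter, 85 mm tall; origin at the centre of its underside.
Mind the look-alikes: they are no part of the job. What is shaped like the lid but blue or purple is not meant.

How it is judged:
By the outcome, as a careful person would: the job done as asked, in the order asked, and still so for the second after the job is handed in, while the arm keeps its last pose, push and grip.
It also fails if it takes over 64 s, if anything falls off the work surface, if the arm or the gripper's body presses on something with over 40 N, if the wrist force passes 120 N, or if a joint passes its speed limit or range.

## Working session

There is one attempt and no reset: what is moved stays moved. The work goes in short steps, each a Python script; the robot and the scene stay as the last script left them, time stands still between calls to the robot, and variables do not carry over. Pictures are saved under pics/ and viewed, and the job is handed in when it is done.

```bash
mkdir -p pics; ls
python3 - <<'E'
from plant import arm, fingers, eyes, job
import cv2, numpy as np
np.set_printoptions(precision=4,suppress=True)
for n in ("scene","top","wrist"):
    p,d=eyes.capture(n); cv2.imwrite(f"pics/{n}0.png",p[:,:,::-1]); np.save(f"pics/{n}0d.npy",d); np.save(f"pics/{n}0.npy",p)
    print(n,eyes.get_calibration(n))
print(arm.read_time_s(),arm.read_tool_pos(),arm.read_tcp_rot(),arm.read_finger_gap())
E
```

```text
pics
scene {'K': array([[429.8948,   0.    , 278.1948],
       [  0.    , 429.8948, 210.6421],
       [  0.    ,   0.    ,   1.    ]]), 'pose': array([[-0.3328,  0.6669, -0.6667,  1.3985],
       [ 0.9429,  0.2438, -0.2269,  0.3314],
       [ 0.0112, -0.7041, -0.71  ,  0.9552],
       [ 0.    ,  0.    ,  0.    ,  1.    ]])}
top {'K': array([[425.5598,   0.    , 281.8491],
       [  0.    , 425.5598, 200.8603],
       [  0.    ,   0.    ,   1.    ]]), 'pose': array([[ 0.0039, -0.9899,  0.142 ,  0.4381],
       [-0.9998, -0.0067, -0.019 ,  0.0427],
       [ 0.0198, -0.1419, -0.9897,  1.1224],
       [ 0.    ,  0.    ,  0.    ,  1.    ]])}
wrist {'K': array([[361.4699,   0.    , 277.185 ],
       [  0.    , 361.4699, 203.9118],
       [  0.    ,   0.    ,   1.    ]]), 'mount': array([[-0.0006, -0.9702, -0.2424,  0.0691],
       [ 1.    , -0.0002, -0.0013, -0.0008],
       [ 0.0012, -0.2424,  0.9702, -0.1596],
       [ 0.    ,  0.    ,  0.    ,  1.    ]])}
0.15 [ 0.3006 -0.604   0.2238] [ 0.9735  0.2288 -0.0002 -0.0005] 0.9995420996719561
```

View pics/scene0.png

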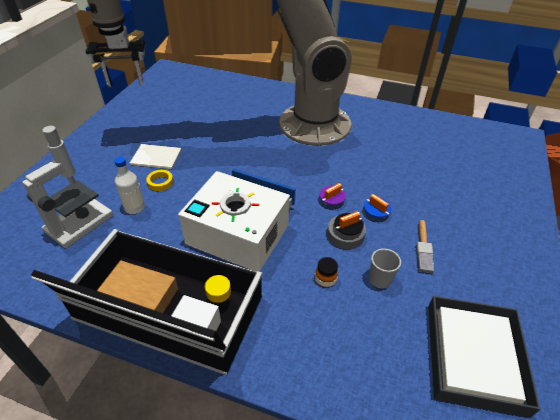

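View pics/top0.png

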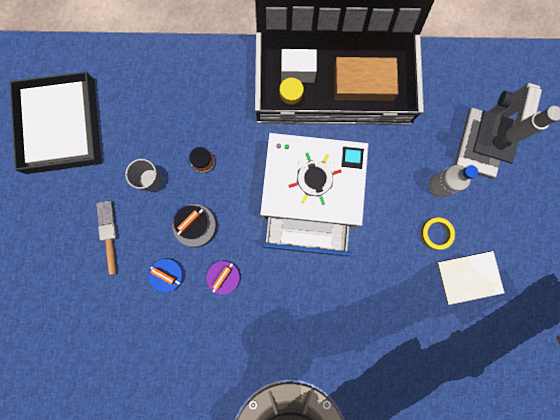

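The top view shows the unit near (315,180), its drawer front at (306,250), the black lid with orange bar on its stand at (190,222). The blue and purple decoys are at (165,275) and (223,277). I'll measure these next.

```bash
cat > h.py <<'E'
import numpy as np, cv2
from plant import arm, fingers, eyes, job
from scipy.spatial.transform import Rotation as R
np.set_printoptions(precision=4,suppress=True)
def campose(n):
    c=eyes.get_calibration(n)
    if n=="wrist":
        T=np.eye(4);T[:3,:3]=R.from_quat(arm.read_tcp_rot()).as_matrix();T[:3,3]=arm.read_tool_pos()
        return c["K"],T@c["mount"]
    return c["K"],c["pose"]
def ray(K,P,uv,z):
    uv=np.atleast_2d(uv).astype(float)
    r=np.c_[(uv[:,0]-K[0,2])/K[0,0],(uv[:,1]-K[1,2])/K[1,1],np.ones(len(uv))]@P[:3,:3].T
    return P[:3,3]+r*((z-P[2,3])/r[:,2])[:,None]
def cloud(K,P,d):
    v,u=np.mgrid[:d.shape[0],:d.shape[1]]
    c=np.stack([(u-K[0,2])/K[0,0]*d,(v-K[1,2])/K[1,1]*d,d],-1)
    return c@P[:3,:3].T+P[:3,3]
def proj(K,P,X):
    X=np.atleast_2d(X);c=(X-P[:3,3])@P[:3,:3]
    return np.c_[c[:,0]/c[:,2]*K[0,0]+K[0,2],c[:,1]/c[:,2]*K[1,1]+K[1,2]]
def mask(p,lo,hi):
    return cv2.inRange(cv2.cvtColor(p,cv2.COLOR_RGB2HSV),np.array(lo),np.array(hi))
def blobs(m,amin=4):
    n,l,s,c=cv2.connectedComponentsWithStats(m)
    return [(c[i],s[i,4],l==i) for i in range(1,n) if s[i,4]>=amin]
def down(yaw):
    # tool z down, tool x axis at yaw in world (y = jaws)
    c,s=np.cos(yaw),np.sin(yaw)
    return R.from_matrix(np.array([[c,s,0],[s,-c,0],[0,0,-1]])).as_quat()
E
python3 - <<'E'
from h import *
p=np.load('pics/top0.npy');d=np.load('pics/top0d.npy');K,P=campose("top")
C=cloud(K,P,d)
cv2.imwrite('pics/topz.png',cv2.resize(p[125:305,140:380],None,fx=3.3,fy=3.3,interpolation=cv2.INTER_CUBIC)[:,:,::-1])
for nm,lo,hi in [("green",(45,120,80),(80,255,255)),("yellow",(20,130,130),(34,255,255)),("red",(0,150,120),(5,255,255)),("red2",(172,150,120),(180,255,255)),("orange",(6,130,120),(18,255,255))]:
    for c,a,l in blobs(mask(p,lo,hi),3):
        if 140<c[0]<380 and 125<c[1]<305: print(nm,c,a,C[int(c[1]),int(c[0])], ray(K,P,c,.125)[0,:2])
# deck
m=(abs(C[...,2]-.125)<.006)
for c,a,l in blobs(m.astype(np.uint8),200):
    print("deck",c,a, cv2.minAreaRect(C[l][:,:2].astype(np.float32)))
for uv in [(190,222),(306,245),(306,250),(306,253),(290,180)]: print(uv,C[uv[1],uv[0]])
E
```

```text
green [286.5    146.2857] 14 [0.7134 0.0142 0.1306] [0.7143 0.0129]
green [307.5 156. ] 18 [ 0.6897 -0.0362  0.1289] [ 0.6907 -0.0378]
green [322.     200.3158] 19 [ 0.5834 -0.0713  0.1286] [ 0.5831 -0.0717]
yellow [325.3 158.1] 20 [ 0.6854 -0.0796  0.128 ] [ 0.6859 -0.0807]
yellow [304.  198.5] 22 [ 0.5878 -0.0287  0.1289] [ 0.5872 -0.029 ]
red [337.1053 171.4737] 19 [ 0.6531 -0.1075  0.1309] [ 0.6533 -0.1087]
red [292.55 184.85] 20 [ 0.6214 -0.0003  0.1277] [ 0.6199 -0.0018]
orange [204.     167.8182] 11 [0.6796 0.2232 0.0445] [0.6596 0.2097]
orange [195.     167.6667] 3 [0.6806 0.2474 0.0389] [0.6598 0.2311]
orange [186.0351 219.0351] 57 [0.5402 0.2552 0.0901] [0.5366 0.248 ]
orange [189.2222 221.7963] 54 [0.5352 0.2475 0.0916] [0.5302 0.2403]
orange [219.3659 276.2927] 41 [0.4032 0.1758 0.0596] [0.4047 0.1668]
orange [163.4912 273.6491] 57 [0.41   0.3136 0.0566] [0.4103 0.2951]
orange [223.   278.75] 56 [0.3983 0.1664 0.056 ] [0.3992 0.1583]
orange [161.0465 277.3953] 43 [0.4004 0.3174 0.0593] [0.4018 0.3003]
deck [339.7118  27.8706] 510 ((1.0235395431518555, -0.11926095187664032), (0.41947224736213684, 0.012716875411570072), 89.97626495361328)
deck [313.3604 179.3422] 7072 ((0.63740074634552, -0.0540442168712616), (0.24055974185466766, 0.20107679069042206), 84.41081237792969)
(190, 222) [0.5333 0.246  0.0865]
(306, 245) [ 0.4813 -0.0408  0.0255]
(306, 250) [ 0.4669 -0.0364  0.0838]
(306, 253) [ 0.4614 -0.0427  0.0005]
(290, 180) [0.6314 0.0043 0.1258]
```

View pics/topz.png

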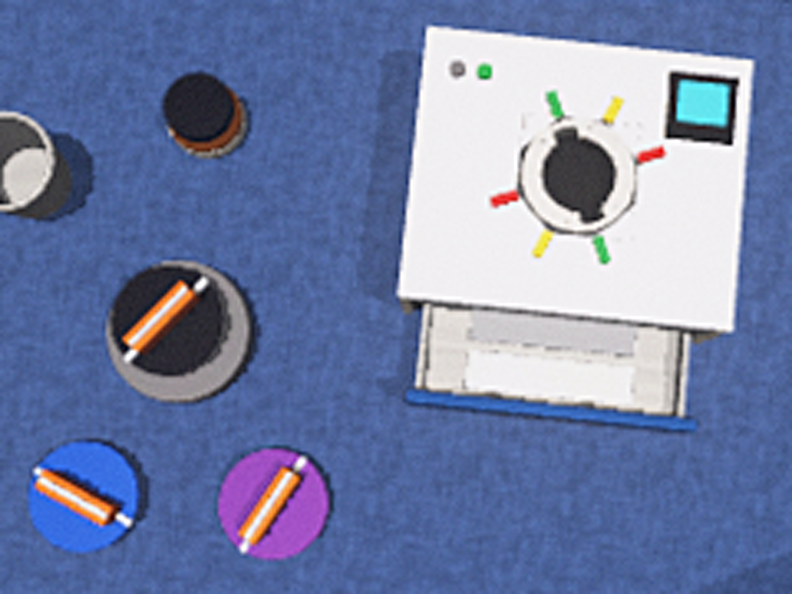

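Run:
```python
from h import *
p=np.load('pics/top0.npy');d=np.load('pics/top0d.npy');K,P=campose("top")
C=cloud(K,P,d)
m=(abs(C[...,2]-.16)<.04)&(C[...,0]<.75)&(C[...,1]<-.2)
print("bottle",[(np.r_[C[l].mean(0)],a) for c,a,l in blobs(m.astype(np.uint8),10)])
# drawer face top edge: blue front points
m=(abs(C[...,2]-.085)<.006)&(abs(C[...,1]+.04)<.13)&(C[...,0]<.52)&(C[...,0]>.42)
for c,a,l in blobs(m.astype(np.uint8),10):
    print("front",a,C[l].min(0),C[l].max(0),cv2.minAreaRect(C[l][:,:2].astype(np.float32)))
# lid bar
m=mask(p,(6,110,110),(20,255,255)); v,u=np.nonzero(m); s=(u>175)&(u<206)&(v>205)&(v<240)
q=ray(K,P,np.c_[u[s],v[s]],.091)[:,:2]
print("lid",cv2.minAreaRect(q.astype(np.float32)),q.mean(0))
# stand + lid disc from depth
for z,lab in((.061,"disc"),(.035,"stand")):
    m=(abs(C[...,2]-z)<.008)&(abs(C[...,0]-.53)<.1)&(abs(C[...,1]-.24)<.1)
    for c,a,l in blobs(m.astype(np.uint8),60): print(lab,a,cv2.minEnclosingCircle(C[l][:,:2].astype(np.float32)))
f=-5.55*np.pi/180; F=np.array([np.cos(f),np.sin(f)]); port=np.array([.6367,-.055])
for s in (-.155-.06,-.118,):
    x=port+F*s; 
    for z in (.2,.062): print(x,z,arm.solve_ik([*x,z],down(f)))
for yaw in np.radians((-49,131)): print("lid",yaw,arm.solve_ik([.533,.246,.083],down(yaw)))
for yaw in np.radians((17.5,-27.5,197.5,152.5)): print("port",yaw,arm.solve_ik([*port,.161],down(yaw)))
```

```text
bottle [(array([ 0.7268, -0.4984,  0.1816]), np.int32(116)), (array([ 0.6401, -0.3938,  0.1508]), np.int32(582))]
front 366 [ 0.4553 -0.1431  0.0793] [0.4834 0.0681 0.0909] ((0.46961691975593567, -0.0375257208943367), (0.2129608541727066, 0.011071555316448212), 84.40277099609375)
lid ((0.5359452962875366, 0.25054794549942017), (0.015682324767112732, 0.0607871413230896), 46.4637336730957) [0.5361 0.2503]
disc 678 ((0.5373386740684509, 0.2519984543323517), 0.04222669079899788)
stand 572 ((0.5307195782661438, 0.24799145758152008), 0.05552373826503754)
[ 0.4227 -0.0342] 0.2 [ 0.2552  0.0553 -0.3347  2.1478  0.0224  0.9417 -1.7599]
[ 0.4227 -0.0342] 0.062 [ 0.1563  0.2756 -0.2557  2.2751  0.1216  0.6029 -1.8581]
[ 0.5193 -0.0436] 0.2 [ 0.1659  0.2128 -0.2346  1.9619  0.0594  0.9734 -1.7646]
[ 0.5193 -0.0436] 0.062 [ 0.086   0.3962 -0.151   2.0751  0.0929  0.6764 -1.7937]
lid -0.8552113334772214 [-1.2651  0.6962  1.0154  1.9644 -0.7551  0.9191 -2.2817]
lid 2.2863813201125716 [ 0.1299  0.607  -0.8865  1.8835  0.5827  0.9326 -0.3175]
port 0.30543261909900765 [ 0.1555  0.4377 -0.2229  1.7372  0.1132  0.9792 -1.3757]
port -0.4799655442984406 [ 0.0317  0.4289 -0.0605  1.7454  0.0305  0.9681 -2.0914]
port 3.447025272688801 [ 0.4693  0.5054 -0.6507  1.7172  0.3476  1.0371  1.5756]
port 2.6616271092913526 [ 0.4185  0.4888 -0.5786  1.7203  0.3054  1.0237  0.8237]
```

Run:
```python
from h import *
f=np.radians(-5.55); F=np.array([np.cos(f),np.sin(f)]); port=np.array([.6367,-.055])
q=down(f); at=lambda s,z:[*(port+F*s),z]
fingers.grab(10)
arm.movel([.24,-.44,.224],rate=.3)
arm.move_to(at(-.215,.2),q)
print(arm.read_time_s(),arm.read_tool_pos())
arm.movel(at(-.215,.063),rate=.15)
print(arm.read_ft_force())
r=arm.movel(at(-.135,.063),rate=.08,until_force=12); print(r,arm.read_tool_pos(),arm.read_ft_force()@[F[0],F[1],0])
if not r:
    r=arm.movel(at(-.10,.063),rate=.04,until_force=13); print(r,arm.read_tool_pos(),arm.read_ft_force())
print((np.array(arm.read_tool_pos())[:2]-port)@F,arm.read_time_s())
p,d=eyes.capture("top"); cv2.imwrite("pics/top1.png",p[:,:,::-1])
```

```text
3.9333 [ 0.4229 -0.0349  0.1999]
[0.0238 0.113  0.3707]
False [ 0.502  -0.0419  0.063 ] 0.9870138927895945
True [ 0.5036 -0.0421  0.0627] [ 0.309  -0.8418 -0.2302]
-0.1337481863837405 6.4417
```

View pics/top1.png

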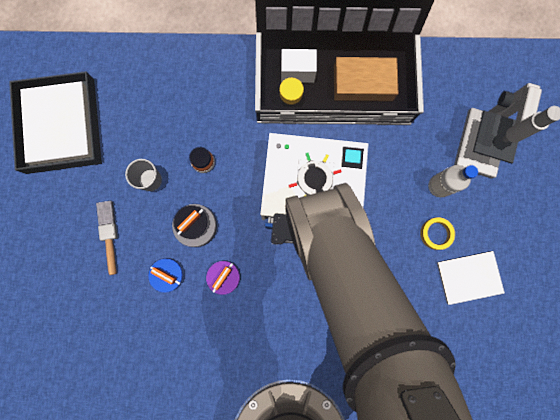

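The drawer is in, except for about 15 mm where the catch begins. The stop was an early force blip, so I'll keep pushing with a higher threshold.

Run:
```python
from h import *
f=np.radians(-5.55); F=np.array([np.cos(f),np.sin(f)]); port=np.array([.6367,-.055])
at=lambda s,z:[*(port+F*s),z]
print(arm.read_ft_force(), (np.array(arm.read_tool_pos())[:2]-port)@F)
for s in np.arange(-.128,-.105,.004):
    r=arm.movel(at(s,.063),rate=.03,until_force=22); print(round(s,3),r,(np.array(arm.read_tool_pos())[:2]-port)@F,arm.read_ft_force())
    if r: break
    if arm.read_ft_force()[0]<-14: break
print(arm.read_time_s())
```

```text
[0.0567 0.8515 0.2541] -0.13387038937259363
-0.128 False -0.12786447042846902 [-0.6518 -0.4466  0.7428]
-0.124 False -0.12358517500602417 [-0.5416 -0.368   0.6784]
-0.12 False -0.12035951299026103 [-4.8137 -0.1731  1.8093]
-0.116 True -0.1206703632541609 [ 0.0814  0.0903 -0.2807]
7.6167
```

Run:
```python
from h import *
f=np.radians(-5.55); F=np.array([np.cos(f),np.sin(f)]); port=np.array([.6367,-.055])
at=lambda s,z:[*(port+F*s),z]
for s in np.arange(-.119,-.105,.001):
    r=arm.movel(at(s,.063),rate=.02,until_force=30); ft=arm.read_ft_force(); print(round(s,3),r,(np.array(arm.read_tool_pos())[:2]-port)@F,ft)
    if r or ft[0]<-16: break
print(arm.read_time_s())
arm.movel(at(-.15,.063),rate=.1); arm.movel(at(-.2,.25),rate=.25)
p,d=eyes.capture("scene"); cv2.imwrite("pics/sc1.png",p[:,:,::-1])
K,P=campose("wrist")
p,d=eyes.capture("wrist"); cv2.imwrite("pics/w1.png",p[:,:,::-1]);C=cloud(K,P,d)
np.savez("pics/w1.npz",p=p,d=d,K=K,P=P)
print(arm.read_time_s())
```

```text
-0.119 False -0.12053121021160619 [-8.0184  0.311  -3.2351]
-0.118 False -0.12049050620032786 [-14.7866   2.028    4.3324]
-0.117 False -0.12046952180292898 [-21.3447   3.0295  12.2987]
8.3833
9.8917
```

View pics/w1.png

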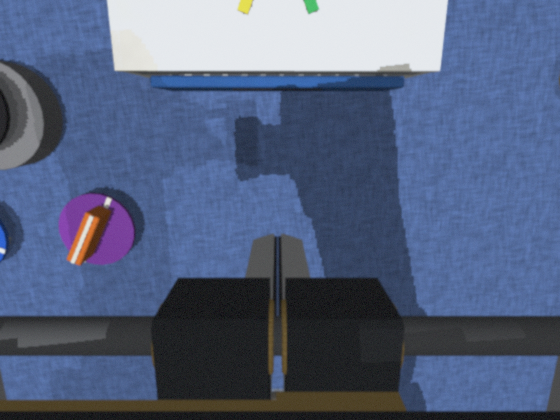

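View pics/sc1.png

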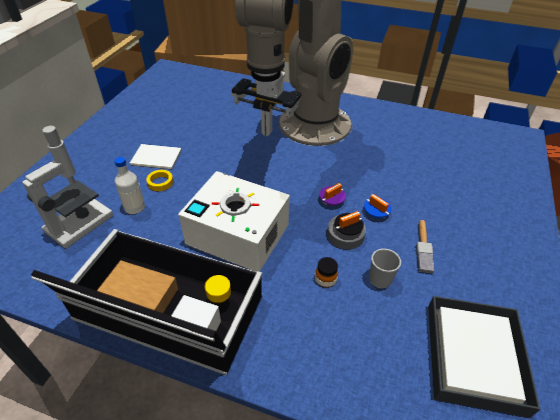

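Run:
```python
from h import *
z=np.load('pics/w1.npz');p,d,K,P=[z[k] for k in 'pdKP'];C=cloud(K,P,d)
f=np.radians(-5.55); F=np.array([np.cos(f),np.sin(f)]); port=np.array([.6367,-.055])
s=(C[...,:2]-port)@F
for u in (180,280,380):
    print([(v,round(float(s[v,u]),4),round(float(C[v,u,2]),4)) for v in range(62,96,2)])
port3=[*port]
# look at port, then at lid
yaw=f
arm.move_to([*(port-F*.02),.30],down(yaw))
K,P=campose("wrist");p,d=eyes.capture("wrist");cv2.imwrite("pics/w2.png",p[:,:,::-1]);np.savez("pics/w2.npz",p=p,d=d,K=K,P=P)
print(arm.read_time_s(),arm.read_joints())
```

```text
[(62, -0.0965, 0.1237), (64, -0.0982, 0.1259), (66, -0.0994, 0.1251), (68, -0.1007, 0.1234), (70, -0.1019, 0.1217), (72, -0.102, 0.1073), (74, -0.0966, 0.0277), (76, -0.1032, 0.0852), (78, -0.1048, 0.0853), (80, -0.1064, 0.0859), (82, -0.108, 0.0852), (84, -0.1096, 0.0862), (86, -0.1111, 0.0846), (88, -0.1119, 0.0671), (90, -0.1118, 0.0279), (92, -0.1125, -0.0004), (94, -0.1146, -0.0015)]
[(62, -0.0966, 0.1245), (64, -0.0981, 0.1248), (66, -0.0996, 0.126), (68, -0.1008, 0.1245), (70, -0.1021, 0.1236), (72, -0.102, 0.1068), (74, -0.0965, 0.0254), (76, -0.103, 0.0836), (78, -0.1048, 0.086), (80, -0.1063, 0.0843), (82, -0.108, 0.0858), (84, -0.1096, 0.0857), (86, -0.1112, 0.0845), (88, -0.1122, 0.0734), (90, -0.112, 0.0322), (92, -0.1125, -0.0012), (94, -0.1146, -0.0011)]
[(62, -0.0965, 0.1235), (64, -0.0981, 0.1254), (66, -0.0995, 0.1249), (68, -0.1008, 0.1248), (70, -0.1022, 0.1243), (72, -0.1021, 0.1086), (74, -0.0978, 0.0413), (76, -0.1032, 0.0848), (78, -0.1047, 0.0839), (80, -0.1063, 0.0842), (82, -0.108, 0.0854), (84, -0.1096, 0.0852), (86, -0.1112, 0.0841), (88, -0.1122, 0.0724), (90, -0.1122, 0.0348), (92, -0.1126, 0.0001), (94, -0.1147, -0.0002)]
10.7167 [ 0.3408  0.3122 -0.4555  1.6243  0.1431  1.2399 -1.8096]
```

View pics/w2.png

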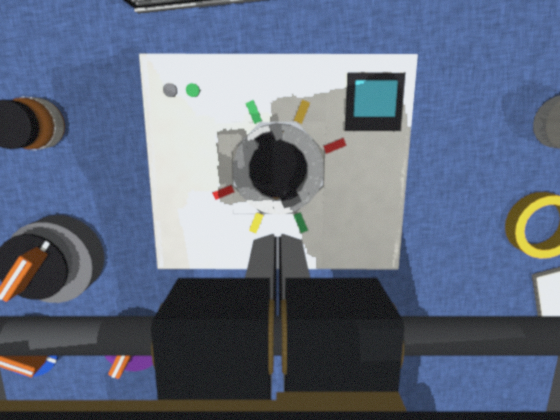

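The drawer front sits 10 mm proud of the unit, so it's home. Next I'll measure the port marks in this view: greens at about (254,111) and (300,222), yellows at (301,111) and (257,222), reds at (334,146) and (223,192).

```bash
cat > port.py <<'E'
from h import *
def marks(p,K,P,zm=.1255):
    out={}
    for nm,lo,hi in [("green",(45,110,60),(80,255,255)),("yellow",(17,120,110),(34,255,255)),("red",(172,130,80),(180,255,255)),("red",(0,130,80),(6,255,255))]:
        for c,a,l in blobs(mask(p,lo,hi),25):
            X=ray(K,P,c,zm)[0,:2]; r=np.hypot(*(X-[.6367,-.055]))
            if .04<r<.07: out.setdefault(nm,[]).append(X); print(nm,c,a,X)
    res=[]
    for nm,off in (("green",0),("yellow",45),("red",90)):
        v=out.get(nm,[])
        if len(v)==2:
            dd=v[0]-v[1]; an=(np.degrees(np.arctan2(dd[1],dd[0]))+off+90)%180-90
            print(nm,"centre",(v[0]+v[1])/2,"sep",np.hypot(*dd),"green ang",an)
            res.append([*((v[0]+v[1])/2),an])
    return np.mean(res,0)
E
python3 - <<'E'
from port import *
z=np.load('pics/w2.npz');p,d,K,P=[z[k] for k in 'pdKP']
print("wrist",marks(p,K,P))
C=cloud(K,P,d); m=(abs(C[...,2]-.125)<.006)&(abs(C[...,0]-.637)<.13)&(abs(C[...,1]+.055)<.14)
v,u=np.nonzero(m);print("deck z",np.median(C[m][:,2]))
# collar
m=(abs(C[...,2]-.133)<.003)&(np.hypot(C[...,0]-.637,C[...,1]+.055)<.05)
print("collar",m.sum(),cv2.minEnclosingCircle(C[m][:,:2].astype(np.float32)))
K,P=campose("top");print("top",marks(np.load('pics/top0.npy'),K,P)) if 0 else None
for yaw in np.radians((-47,-43.5,133,136)): print(np.degrees(yaw),arm.solve_ik([.536,.2505,.083],down(yaw)))
E
```

```text
green [253.2848 111.3245] 151 [ 0.6881 -0.0377]
green [300.3486 222.2569] 109 [ 0.581  -0.0711]
yellow [301.4083 111.3077] 169 [ 0.6839 -0.0804]
yellow [255.9077 222.1769] 130 [ 0.5852 -0.0286]
red [334.1678 145.5105] 143 [ 0.6509 -0.1077]
red [223.0075 191.791 ] 134 [ 0.6179 -0.001 ]
green centre [ 0.6345 -0.0544] sep 0.11218282879380023 green ang 17.31279172195302
yellow centre [ 0.6346 -0.0545] sep 0.11155231933460406 green ang 17.28792978107481
red centre [ 0.6344 -0.0544] sep 0.11169597362793593 green ang 17.200084927751476
wrist [ 0.6345 -0.0544 17.2669]
deck z 0.12425420413555716
collar 3251 ((0.6346859931945801, -0.05465918034315109), 0.041684590280056)
-47.0 [-0.8929  0.4906  0.448   1.9347 -0.2943  0.7802 -2.6709]
-43.5 [-0.7501  0.4653  0.2604  1.9263 -0.1666  0.7707 -2.7263]
133.0 [ 0.1091  0.6056 -0.8661  1.8736  0.5712  0.9308 -0.2754]
136.0 [ 0.1142  0.6088 -0.8738  1.8734  0.577   0.9337 -0.2275]
```

Run:
```python
from port import *
port=np.array([.6345,-.0544])
def look(xy,yaw,z,name,off=.03):
    X=np.array([np.cos(yaw),np.sin(yaw)])
    arm.move_to([*(np.array(xy)-X*off),z],down(yaw)); arm.dwell(.2)
    K,P=campose("wrist");p,d=eyes.capture("wrist");cv2.imwrite(f"pics/{name}.png",p[:,:,::-1]);np.savez(f"pics/{name}.npz",p=p,d=d,K=K,P=P)
    return p,d,K,P
y=np.radians(197.3)
p,d,K,P=look(port,y,.30,"w3"); print(arm.read_joints(),arm.read_time_s())
print("197",marks(p,K,P))
fingers.let_go()
p,d,K,P=look([.536,.2505],np.radians(134),.25,"w4"); print(arm.read_joints(),arm.read_time_s())
```

```text
[ 0.6662  0.5386 -1.0267  1.4928  0.4642  1.3717  1.4833] 13.85
green [276.0201  96.1477] 149 [ 0.5808 -0.0711]
green [276.3214 216.9107] 112 [ 0.6871 -0.0378]
yellow [319.9871 115.4065] 155 [ 0.585  -0.0285]
yellow [234.55   200.8786] 140 [ 0.6838 -0.0805]
red [215.4752 159.3262] 141 [ 0.6509 -0.1079]
red [336.2662 159.1079] 139 [ 0.6176 -0.0014]
green centre [ 0.634  -0.0545] sep 0.1113764951778708 green ang 17.362679547706307
yellow centre [ 0.6344 -0.0545] sep 0.1116480896538791 green ang 17.24152869634065
red centre [ 0.6343 -0.0547] sep 0.11164371071454007 green ang 17.354203963697998
197 [ 0.6342 -0.0545 17.3195]
[ 0.1724  0.406  -0.8647  1.7051  0.3304  1.1842 -0.0115] 16.9417
```

View pics/w4.png

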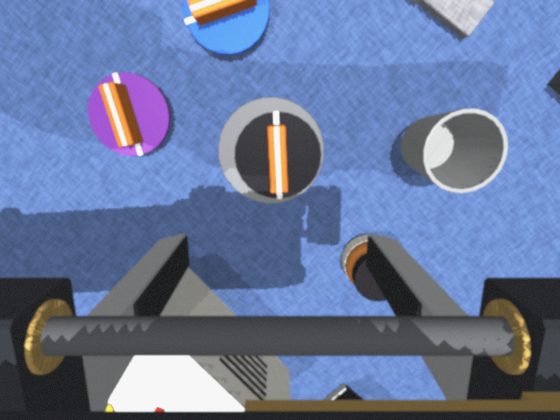

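The wrist view shows the lid's orange bar almost vertical, centred near (278,158). Both port views agree to 0.3 mm.

Run:
```python
from h import *
z=np.load('pics/w4.npz');p,d,K,P=[z[k] for k in 'pdKP'];C=cloud(K,P,d)
m=mask(p,(5,130,90),(20,255,255)); v,u=np.nonzero(m)
s=(u>255)&(u<300)&(v>115)&(v<205)
q=ray(K,P,np.c_[u[s],v[s]],.091)[:,:2]; print(C[150,274],C[160,278])
r=cv2.minAreaRect(q.astype(np.float32));print("bar",r)
# white stripe axis
hsv=cv2.cvtColor(p,cv2.COLOR_RGB2HSV); w=(hsv[...,1]<60)&(hsv[...,2]>170)
v,u=np.nonzero(w); s=(u>264)&(u<292)&(v>108)&(v<205)
q=ray(K,P,np.c_[u[s],v[s]],.091)[:,:2].astype(np.float32); print("stripe",s.sum(),cv2.minAreaRect(q),cv2.fitLine(q,cv2.DIST_L2,0,.01,.01).ravel())
m=(abs(C[...,2]-.061)<.004)&(np.hypot(C[...,0]-.536,C[...,1]-.25)<.06)
print("disc",cv2.minEnclosingCircle(C[m][:,:2].astype(np.float32)),np.median(C[m][:,2]))
```

```text
[0.5267 0.2551 0.0902] [0.5353 0.2514 0.0913]
bar ((0.5344852209091187, 0.2514181137084961), (0.016895290464162827, 0.060389794409275055), 46.69142150878906)
stripe 555 ((0.5321143865585327, 0.25459587574005127), (0.02220528945326805, 0.07787546515464783), 43.930389404296875) [ 0.7116 -0.7026  0.5277  0.2583]
disc ((0.5346730947494507, 0.2514781057834625), 0.04209398105740547) 0.06011132117761203
```

Run:
```python
from h import *
y=np.radians(136.3); q=down(y); L=[.5345,.2514]
arm.move_to([*L,.20],q)
arm.movel([*L,.11],rate=.15)
r=arm.movel([*L,.084],rate=.05,until_force=12); print(r,arm.read_tool_pos(),arm.read_ft_force())
fingers.grab(40); print(arm.read_finger_gap()*94, arm.read_ft_force(),arm.read_moment())
arm.movel([*L,.20],rate=.12); print(arm.read_finger_gap()*94,arm.read_ft_force(),arm.read_time_s())
port=[.6344,-.0545]; y2=np.radians(197.3)
arm.move_to([*port,.24],down(y2)); print(arm.read_joints(),arm.read_tool_pos(),arm.read_time_s())
for n in("top","scene","wrist"):
    K,P=campose(n);p,d=eyes.capture(n);cv2.imwrite(f"pics/{n}5.png",p[:,:,::-1]);np.savez(f"pics/{n}5.npz",p=p,d=d,K=K,P=P)
print(arm.read_ft_force(),arm.read_moment())
```

```text
False [0.5345 0.2515 0.084 ] [-0.4141  0.4453  0.2683]
15.95841728777961 [ 0.029   0.7128 -0.9801] [ 0.1199 -0.1768  0.0032]
15.732347841489744 [-0.1488  0.3228 -2.3678] 21.0
[ 0.7144  0.5408 -1.0283  1.6328  0.4832  1.2469  1.4639] [ 0.6342 -0.0534  0.2398] 22.4167
[-0.2176  0.4087 -2.3359] [ 0.0903 -0.1553 -0.0381]
```

View pics/wrist5.png

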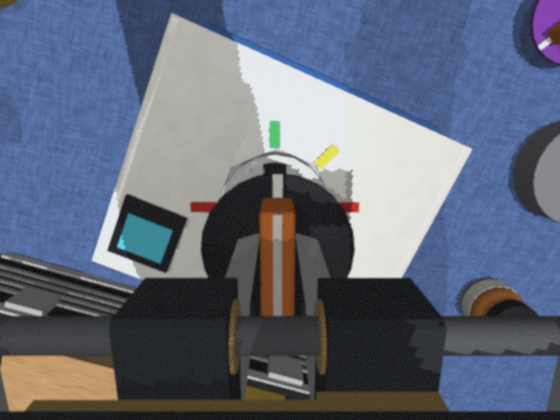

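View pics/scene5.png

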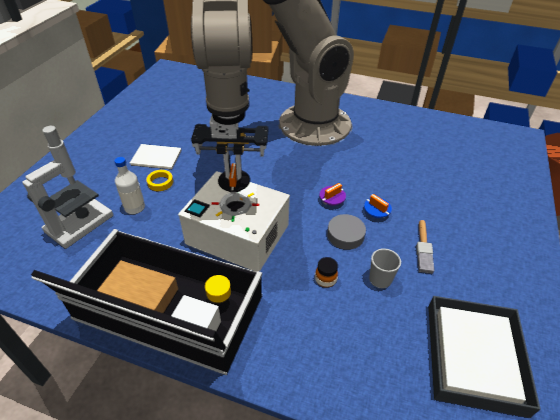

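The lid is held upright, with its stripe in line with the green mark at (275,133), so I'll lower it.

Run:
```python
from h import *
z=np.load('pics/wrist5.npz');K,P=z['K'],z['P']
T=P@np.linalg.inv(eyes.get_calibration("wrist")["mount"])
print("pred disc front/left/right px",proj(K,P,np.array([T[:3,:3]@v+T[:3,3] for v in ([.042,0,.023],[0,-.042,.023],[0,.042,.023],[.030,0,-.007])])))
port=[.6344,-.0545]
arm.movel([*port,.19],rate=.1); arm.dwell(.3); print(arm.read_tool_pos(),arm.read_ft_force(),np.degrees(R.from_quat(arm.read_tcp_rot()).as_euler('ZYX')))
for zz in np.arange(.184,.157,-.004):
    r=arm.movel([*port,zz],rate=.03,until_force=12); print(round(zz,3),r,arm.read_tool_pos(),arm.read_ft_force(),arm.read_moment())
    if r or arm.read_ft_force()[2]>6: break
print(arm.read_time_s())
K,P=campose("wrist");p,d=eyes.capture("wrist");cv2.imwrite("pics/w6.png",p[:,:,::-1]);np.savez("pics/w6.npz",p=p,d=d,K=K,P=P)
```

```text
pred disc front/left/right px [[275.5078 172.4906]
 [197.5286 249.9817]
 [353.7158 249.8304]
 [275.3275 210.514 ]]
[ 0.6346 -0.0545  0.1905] [ 1.3248  0.2282 -1.5667] [-162.7058    0.0353 -179.9788]
0.184 False [ 0.6343 -0.0545  0.1837] [-0.1286  0.5729 -2.1056] [ 0.1179 -0.0972  0.0063]
0.18 False [ 0.6343 -0.0545  0.1798] [-0.0623 -0.3038 -1.7887] [ 0.0962 -0.0701 -0.0072]
0.176 False [ 0.6343 -0.0545  0.1758] [-0.3211 -0.0573 -1.0948] [ 0.1252 -0.1551  0.0361]
0.172 False [ 0.6343 -0.0545  0.1718] [-0.0406 -0.6722 -2.3574] [ 0.0964 -0.1268 -0.0233]
0.168 False [ 0.6343 -0.0545  0.1678] [-1.0645 -0.208  -1.2032] [ 0.0708 -0.1073 -0.01  ]
0.164 False [ 0.6343 -0.0545  0.1638] [-0.2448  0.4454 -1.4045] [ 0.0982 -0.1182 -0.0146]
0.16 True [ 0.6351 -0.0542  0.1613] [-0.6635 -1.3357  7.7974] [0.1069 0.1888 0.0074]
25.4917
```

View pics/w6.png

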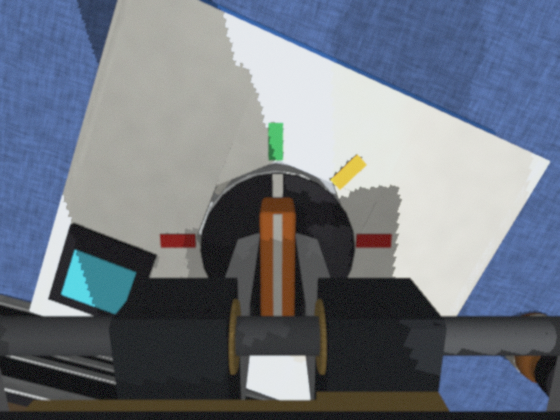

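The lid is seated flat: contact came at TCP z = 0.1613, where 0.162 was expected. Now I'll turn it clockwise in small steps.

Run:
```python
from h import *
port=[.6344,-.0545]
fingers.grab(50)
for a in range(5,46,5):
    r=arm.movel([*port,.1608],down(np.radians(197.3-a)),rate=.02,until_force=30)
    print(a,r,arm.read_time_s(),arm.read_tool_pos(),np.degrees(R.from_quat(arm.read_tcp_rot()).as_euler('ZYX'))[0],arm.read_ft_force(),arm.read_moment())
    if r: break
arm.dwell(.3)
K,P=campose("wrist");p,d=eyes.capture("wrist");cv2.imwrite("pics/w7.png",p[:,:,::-1]);np.savez("pics/w7.npz",p=p,d=d,K=K,P=P)
p,d=eyes.capture("scene");cv2.imwrite("pics/s7.png",cv2.resize(p[150:290,150:310],None,fx=4,fy=4,interpolation=cv2.INTER_CUBIC)[:,:,::-1])
```

```text
5 False 26.0083 [ 0.6349 -0.0542  0.1613] -167.5827471087611 [0.121  1.2388 5.9453] [ 0.3977 -0.1684 -0.1982]
10 False 26.2583 [ 0.6349 -0.0542  0.1613] -172.55950369479027 [0.0469 0.8945 6.5822] [ 0.3731 -0.2724 -0.1395]
15 False 26.5083 [ 0.6349 -0.0543  0.1613] -177.56177855102922 [0.0421 1.2236 5.3733] [ 0.3441 -0.2587 -0.1065]
20 False 26.7583 [ 0.6349 -0.0543  0.1613] 177.4380085325381 [-0.1351  0.413   7.0275] [ 0.2453 -0.267  -0.1904]
25 False 27.0083 [ 0.6349 -0.0543  0.1613] 172.43796948529854 [-0.1023  0.0912  6.0374] [ 0.1845 -0.2935 -0.0734]
30 False 27.2583 [ 0.6349 -0.0544  0.1613] 167.43850948394163 [ 0.6839 -0.3481  6.5291] [ 0.0981 -0.2863 -0.1029]
35 False 27.5083 [ 0.6349 -0.0544  0.1613] 162.43540670245105 [0.3874 0.3543 6.3849] [ 0.0407 -0.3045 -0.0971]
40 False 27.7583 [ 0.6349 -0.0545  0.1614] 157.43117507966878 [0.1814 0.3281 6.1612] [-0.0469 -0.2096 -0.119 ]
45 False 28.0083 [ 0.6349 -0.0545  0.1614] 152.43664002491735 [0.7246 0.3268 6.8566] [ 0.0287 -0.2552 -0.1353]
```

View pics/w7.png

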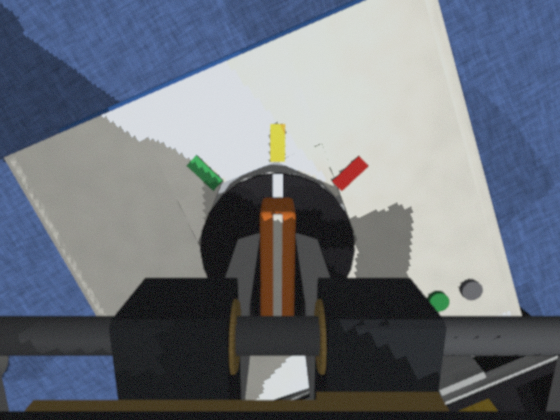

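View pics/s7.png

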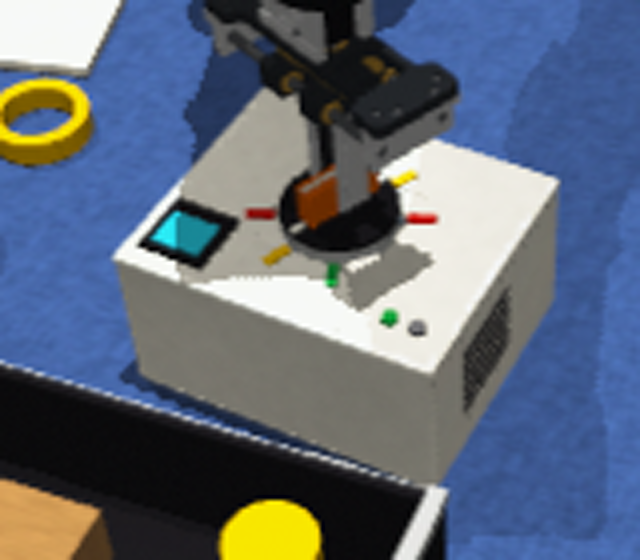

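The stripe at (277,185) points at the yellow mark at (278,143), with the disc flat on the rim. Before handing in, I'll check that it holds and that the drawer and bystanders haven't moved.

Run:
```python
from h import *
z=np.load('pics/w7.npz');p,d,K,P=[z[k] for k in 'pdKP'];C=cloud(K,P,d)
f=np.radians(-5.6); F=np.array([np.cos(f),np.sin(f)]);N=np.array([-F[1],F[0]]); port=np.array([.6344,-.0545])
s=(C[...,:2]-port)@F;n=(C[...,:2]-port)@N
m=(abs(C[...,2]-.086)<.004)&(s<-.09)&(s>-.2)&(abs(n)<.108); print("drawer top edge s",m.sum(),np.percentile(s[m],[2,98]) if m.any() else None)
m=mask(p,(17,120,110),(34,255,255))
for c,a,l in blobs(m,60):
    X=ray(K,P,c,.1255)[0,:2]; print("yellow ang",np.degrees(np.arctan2(*(X-port)[::-1])),np.hypot(*(X-port)))
hsv=cv2.cvtColor(p,cv2.COLOR_RGB2HSV); w=((hsv[...,1]<60)&(hsv[...,2]>110)); 
v,u=np.nonzero(w); k=(u>268)&(u<288)&(v>176)&(v<300)
l=cv2.fitLine(np.c_[u[k],v[k]].astype(np.float32),cv2.DIST_HUBER,0,.01,.01).ravel(); print("stripe line",k.sum(),l)
q=ray(K,P,[(l[2]-l[0]*40*np.sign(l[1]),l[3]-abs(l[1])*40),(l[2],l[3])],.169)[:,:2];dd=q[0]-q[1];print("stripe ang",np.degrees(np.arctan2(dd[1],dd[0])))
arm.dwell(1.0)
print(arm.read_tool_pos(),np.degrees(R.from_quat(arm.read_tcp_rot()).as_euler('ZYX')),arm.read_ft_force(),arm.read_moment(),arm.read_finger_gap()*94,arm.read_time_s())
t,d=eyes.capture("top");cv2.imwrite("pics/top8.png",t[:,:,::-1])
```

```text
drawer top edge s 1646 [-0.11   -0.1068]
yellow ang 152.3345432161904 0.056100745818911876
stripe line 951 [  0.0009   1.     277.1093 241.2221]
stripe ang 152.48126674082945
[ 0.6349 -0.0545  0.1613] [152.4739   0.0638 179.9796] [ 0.0677 -0.3276  7.9793] [ 0.0212 -0.1996 -0.1505] 15.587875953621817 29.4083
```

View pics/top8.png

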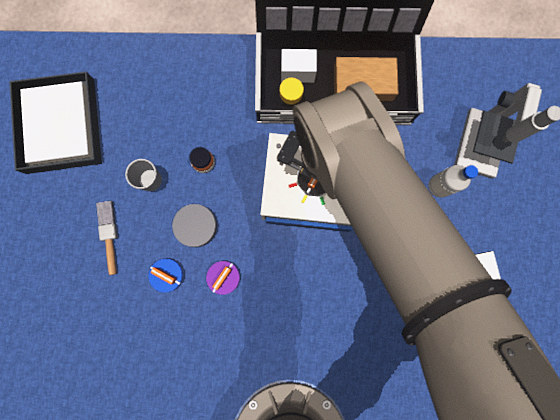

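The drawer is home at -0.110 m, the stripe is within 0.2° of yellow, and everything still in view is where it was. Handing in.

Run:
```python
from h import *
job.finish_job(); print(arm.read_time_s())
```

```text
the job is handed in; nothing more can be done
the job is handed in; nothing more can be done
```

The fuming unit is ready to purge, and I handed the job in with the gripper still holding the lid at the yellow marks. It had used about 29.5 s of the 64 s.

- **Drawer:** I pushed it against its hard stop with about 21 N. The push stopped early twice on force blips and I continued both times. The last view shows its front 110 mm in front of the port's axis, which is home.
- **Lid:** I lowered it with the stripe on the green marks, and it sat flat at about the expected height. Then I turned it 45° clockwise.
- **Last checks:** The stripe reads 152.5° against 152.3° for the yellow mark, and it held steady for a second under about 8 N of downward press with the grip set to 50 N.
- **Other things on the table:** The look-alikes, jar, cup, brush and bottle appear unmoved in the last top view. The arm hid the tape roll there, but it never went near it.
- **One disagreement:** The first top-camera estimate of the port was about 2 mm off the wrist camera's. Two wrist views from opposite sides agreed to 0.3 mm, so I used those, and the lid went in with no noticeable side force.

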